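# Locate a specimen holder on a tilted plate and load it into the nest

## Robot

A 7-joint arm with a two-finger parallel gripper is mounted at the origin on a cart in front of the work surface, level with it; the furniture and walls round the work are solid. World frame = base frame: x ahead of the robot, y to its left, z up, the work surface at z = 0. Lengths are in mm, angles in rad, forces in N, time in s.
With the tool pointing down it reaches from about 425 to 925 mm from the base axis. Payload 6.8 kg.
Tool frame: the origin (TCP) lies midway between the tips of the shut fingers; the grasp point (between the pads) lies robot.hold_point_z behind it (robot.hold_point_z is the distance from the TCP to the grasp point, in mm); z points along the fingers, y is the line along which they close (so a half turn about z gives the same grasp; the last joint's range is limited). The gripper opens to 85 mm and grips with 20 to 120 N. Pads are 22 mm wide; open, the fingers measure 114 mm over their backs; the gripper's body (76 mm by 85 mm) begins 54 mm behind the grasp point. The pads swing forward as they close: fully open they stand 13 mm farther back than shut.
Start: joints at [1.018, 0.477, 0.022, 1.555, -0.011, 1.109, -0.083], TCP at [290.449, -609.334, 209.108] pointing down, gripper open.
Joint ranges: [-2.96, 2.96], [-0.34, 2.1], [-1.41, 1.46], [0.24, 2.44], [-1.37, 4.51], [0.17, 1.92], [-2.96, 2.96]. Speed limits (rad/s): [2.39, 2.39, 3.14, 3.14, 3.14, 3.14, 3.14].

## Interface

Orientations are given as a unit quaternion [x, y, z, w].
In Python, from bench import robot, imaging, order gives the robot as it stands.
- The arm moves only by the tool carry_out, never from a script. Its argument "motion" is a list of rows, each a list of 3 entries, a list of its own where there are three numbers: the gripper's target within -1 to 1 (fully open at 1, half-way at 0, shut at -1), then the shift along the tool's x, y, z in mm, then the turn, a rotation vector about the tool's x, y, z in degrees. In form: [[jaw, [dx, dy, dz], [wx, wy, wz]], ...]. A call has 1 to 12 rows; each row is the pose to reach, as a shift and turn from the pose commanded when the call began, along the tool's axes at that moment; what a row does not reach only later rows make up. A row lasts 1/10 s, in which the tool goes at most 50 mm and 8.59 degrees, less where a joint would pass 70% of its speed; a pose out of reach is approached as far as the arm can. A call with a gripper value outside its range is refused whole. The fingers move at their own pace and stop on an object; the grip force is fixed at half the most. Time passes only in rows, so rows that repeat a pose let the fingers close. It gives the time, the measured TCP pose, the force, the opening and the grip force at its end, in the units of the state.
- robot.state(): the state, without advancing time (a new reading comes with each control period).
- imaging.read_camera(name): name is "side" or "top"; returns a dict with "pixels" (400x640x3 uint8, blue, green, red), "depth" (400x640 float32, mm along the optical axis (not along the pixel's ray), 0 where there is no reading), "fx", "fy", "cx", "cy" (pixels), "rvec" (rotation vector, rad) and "tvec" (3), from world to camera coordinates, as OpenCV has them. Camera axes: x right, y down, z forward; pixel columns grow to the right and rows downward; lengths in mm; the calibration is good to about 2 mm. A picture is of the moment at which its call begins.
- order.job_done(): hands the job in; it is judged then, once.
The state is a dict: "time_s": time; "q": joint angles; "qd": joint speeds; "effort": joint torques, N m; "ee_pos": TCP position; "tcp_rot": TCP orientation; "wrist_force": force on the tool from outside, world axes, zero at the start; "moment": the same for the moment, N m; "grip_width": finger opening in mm; "finger_force": force on a finger pad.
Only numpy, scipy, OpenCV 4.12 (cv2) and the standard library are available. Lean on these libraries where they do the work, as an engineer would, in place of code of your own. Each camera call takes 0.05 s, during which the arm holds its last target. There are 200 camera calls.

## Task

Take the steel specimen holder out of the grey rack, set it on the tilted plate with its long side along the tall blue fence and let it go, so that it slides fully home into the corner of the two blue fences. Once it lies still there, take it again, by its ends, which alone are free there, and put it into the measuring nest with the brass guides, specimen side up, all the way down on the nest's floor, and let go. Leave the loupe, the petri dish and the loose specimen where they are.

Things in the scene. Friction and masses are not known exactly. Their poses are not given: they have to be found in the camera images.
- holder: Specimen holder, the one loose part to handle: a bright steel block 52 (x) x 36 (y) x 20 (z) mm, about 0.22 kg, with a round black specimen mount (copper square in its middle) let flush into its top. Origin at the centre of its underside; x along its long side, z up out of the face with the specimen. The two ends look the same: either way round will do.
- rack: Grey plastic waiting rack, fixed; the holder stands in it at the start, within 5 mm of its centre. Origin at the centre of its underside, x along the holder's long side. Floor 6 mm above the bench. At each end (inner faces x = +-29 mm, 9 mm thick, 40 mm wide) a cheek rises 30 mm above the floor, so the holder can only be gripped across its 36 mm width, where it is open.
- locating_plate: Tilted aluminium plate, very slick, on a small fixed stand. Origin: locating corner, where the inner faces of the two blue fences meet on the top face. The free face reaches to x = +102, y = +97 mm; z is its outward normal. x and y both climb (about 14 degrees each, 20 in all), so a thing let go slides at once to -x and -y.
- long_fence (a point): Top of the tall blue fence's inner face, at x = 44, y = 0, z = 30 mm of the plate. The fence is 8 mm thick and runs along the plate's x from -8 to 84 mm, 30 mm tall: beside it there is no room for a finger on the -y side of the holder.
- end_stop (a point): Top of the low blue end stop's inner face, at x = 0, y = 18, z = 6 mm of the plate. The stop is 8 mm thick, runs along the plate's y from 0 to 95 mm and is only 6 mm tall, so a finger can close on the holder's end above it.
- seat (a point): Where the underside centre (origin) of the holder lies when fully home in the corner: x = 26, y = 18, z = 0 mm of the plate, the holder's long side along the plate's x, its z along the plate's z.
- nest: Dark steel measuring nest with brass guides, fixed. Origin at the centre of its underside; the holder's long side goes along x. Beside the long sides stand two brass cheeks (x = -15 to 15 mm), inner faces at y = +-19.5 mm, 10 mm thick, straight to 17 mm above the floor, flared open above that, 25 mm tall in all: no finger fits there.
- nest_floor (a point): Centre of the nest's floor, 8 mm above its underside; the holder's origin lies here when it is fully down. At the two ends of the floor are low brass lips, inner faces at x = +-28 mm of the nest, 6 mm thick, 28 mm wide, 4 mm tall: fingers can hold the holder's ends above them.
- loupe: Bystander: black stand loupe, 38 mm across, 32 mm tall, loose. Origin at the centre of its underside.
- petri_dish: Bystander: clear petri dish, 68 mm across, 14 mm tall, loose. Origin at the centre of its underside.
- specimen_4: Bystander: round black specimen puck, 30 mm across, 15 mm tall, loose. Origin at the centre of its underside.
There are look-alikes about, which are no part of the job. Of the things that look like the holder, the larger one is meant. Leave any pink look-alike of the nest alone.

How it is judged:
By the outcome, as a careful person would: the job done as asked, in the order asked, and still so for the second after the job is handed in, with the robot touching nothing.
It also fails if it takes over 51 s, if anything falls off the work surface, if the arm or the gripper's body presses on something with over 40 N, if the wrist force passes 120 N, or if a joint passes its speed limit or range.

## Working session

There is one attempt and no reset: what is moved stays moved. The work goes in short steps, Python scripts to look and compute and a tool call to move; the robot and the scene stay as the last step left them, time stands still between calls to the robot, and variables do not carry over. Pictures are saved under pics/ and viewed, at most 12 in all, crops included, and the job is handed in when it is done.

Besides the shell and the picture viewer there is one more tool, called after "Request:" by a JSON object that holds its "fn" and its "kwargs", one argument or row to a line. carry_out: Moves the arm, as the interface text tells. Its arguments: {"type":"object","properties":{"motion":{"type":"array","items":{"type":"array"}}},"required":["motion"]}

```bash
ls; mkdir -p pics
python3 - <<'E'
from bench import robot, imaging
import cv2, pickle
d={}
for n in("top","side"):
    c=imaging.read_camera(n); d[n]=c; cv2.imwrite(f"pics/{n}0.png",c["pixels"])
    R=cv2.Rodrigues(c["rvec"])[0]; print(n,c["fx"],c["cx"],c["cy"],(-R.T@c["tvec"].ravel()).round(),R[2].round(2))
pickle.dump(d,open("d0.pkl","wb"))
print(robot.state(),robot.hold_point_z)
E
```

```text
pics
top 404.40607929694636 318.6756822737458 196.0399897002672 [ 427.  286. 1409.] [ 0.07  0.01 -1.  ]
side 389.1504458419136 316.1076873973454 198.30910600244815 [ 427. -549.  721.] [ 0.12  0.8  -0.59]
{'time_s': 0.1, 'q': array([ 1.01786788,  0.47772888,  0.02233343,  1.55633955, -0.01151556,
        1.10929796, -0.08312193]), 'qd': array([-0.00089212, -0.00189606,  0.00042179, -0.00348336,  0.00025224,
        0.00047588,  0.00076722]), 'effort': array([ 3.91117675e-03, -5.97768867e+01,  1.61395703e+00, -2.81954134e+01,
        1.29244136e-02,  5.16170127e-03, -3.43508987e-05]), 'ee_pos': array([ 290.20897985, -608.80278734,  208.22061687]), 'tcp_rot': array([ 9.75367478e-01,  2.20584690e-01, -2.30830663e-04, -7.89940817e-04]), 'wrist_force': array([-0.80634027,  0.27208484,  0.08142859]), 'moment': array([ 0.04918302,  0.02934622, -0.03266864]), 'finger_force': 0.0, 'grip_width': 85.27866576055511} 18.700000000000003
```

View pics/top0.png

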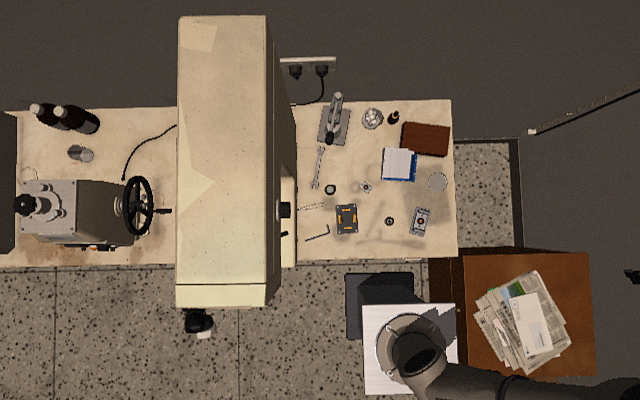

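View pics/side0.png

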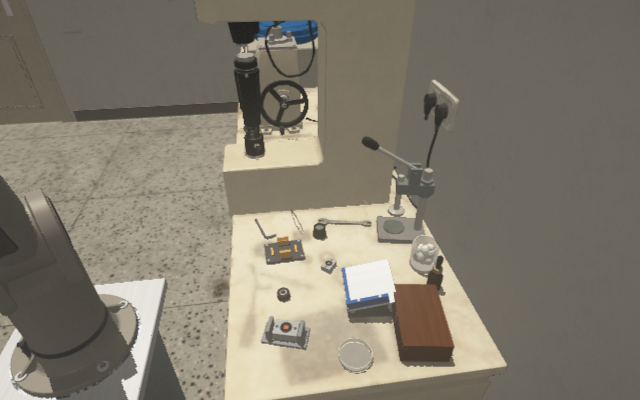

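Top view: the rack with holder is at (421,221), the nest at (347,219), the tilted plate at (399,163), and the loupe at (330,189). The puck is at (389,221), the dish at (437,182), and a small holder look-alike at (366,187). Next I'll enlarge both views to confirm.

Run:
```python
import cv2, pickle
d=pickle.load(open("d0.pkl","rb"))
a=d["top"]["pixels"][140:245,320:460]; cv2.imwrite("pics/topc.png",cv2.resize(a,None,fx=5.7,fy=5.7,interpolation=cv2.INTER_CUBIC))
a=d["side"]["pixels"][225:365,245:430]; cv2.imwrite("pics/sidec.png",cv2.resize(a,None,fx=4.2,fy=4.2,interpolation=cv2.INTER_CUBIC))
```

```text
(no output)
```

View pics/topc.png

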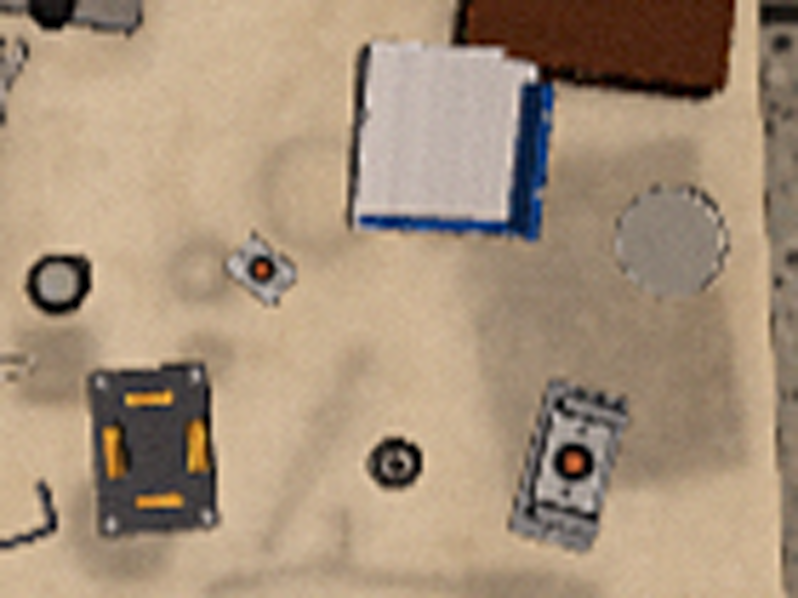

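View pics/sidec.png

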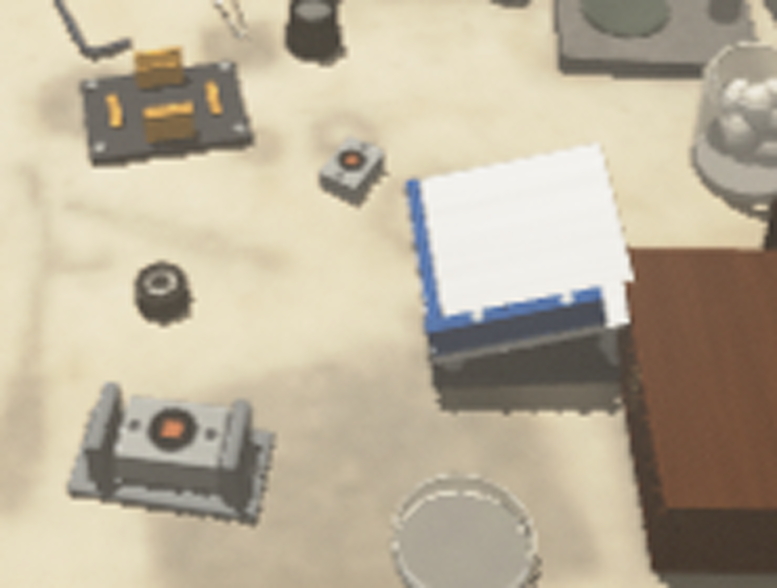

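The larger holder is the one standing in the grey rack (top pixel ~(420,221)). The one lying at (366,187) is the small look-alike. Only one nest is visible, the dark one at (347,219). The plate's tall fence is on its right (world -y), and its low stop is on the robot side. Now I'll measure.

```bash
cat > h.py <<'E'
import numpy as np, cv2, pickle
def cam(c): return cv2.Rodrigues(np.asarray(c["rvec"],float))[0], np.asarray(c["tvec"],float).ravel()
def ray(c,uv):
    R,t=cam(c); uv=np.atleast_2d(np.asarray(uv,float))
    d=np.c_[(uv[:,0]-c["cx"])/c["fx"],(uv[:,1]-c["cy"])/c["fy"],np.ones(len(uv))]
    return -R.T@t, d@R
def onz(c,uv,z):
    o,d=ray(c,uv); return o+d*((z-o[2])/d[:,2])[:,None]
def onplane(c,uv,p,n):
    o,d=ray(c,uv); return o+d*(((p-o)@n)/(d@n))[:,None]
def depthpts(c,uv):
    uv=np.asarray(uv); o,d=ray(c,uv); z=c["depth"][uv[:,1],uv[:,0]]; return (o+d*z[:,None])[z>0]
def comps(mask,roi,mn=4):
    m=np.zeros_like(mask,np.uint8); x0,y0,x1,y1=roi; m[y0:y1,x0:x1]=mask[y0:y1,x0:x1]
    n,l,s,ce=cv2.connectedComponentsWithStats(m); return [(s[i,4],ce[i]) for i in range(1,n) if s[i,4]>=mn]
def orange(c,brass=True):
    h=cv2.cvtColor(c["pixels"],cv2.COLOR_BGR2HSV)
    return ((h[...,0]>=(13 if brass else 2))&(h[...,0]<=(25 if brass else 13))&(h[...,1]>(170 if brass else 110))&(h[...,2]>60)).astype(np.uint8)
E
python3 - <<'E'
from h import *
np.set_printoptions(precision=1,suppress=True)
d=pickle.load(open("d0.pkl","rb")); T,S=d["top"],d["side"]
for n,c,roi,roih in(("top",T,(330,200,365,240),(410,210,430,232)),("side",S,(262,232,308,266),(270,310,310,345))):
    print(n,"brass")
    for a,p in comps(orange(c),roi): print(a,p,onz(c,p,12)[0],onz(c,p,33)[0])
    print("copper")
    for a,p in comps(orange(c,False),roih,2): print(a,p,onz(c,p,26)[0])
tc=lambda P:np.array(P)/5.7+[320,140]-.4
sc=lambda P:np.array(P)/4.2+[245,225]-.4
print("nest screws top",onz(T,tc([(99,382),(197,374),(208,516),(110,524)]),8))
print("nest screws side",onz(S,sc([(88,87),(235,68),(240,129),(98,147)]),8))
print("rack corners",onz(T,tc([(553,378),(632,400),(585,550),(510,527)]),6))
print("rack side",onz(S,sc([(70,492),(258,520),(274,432)]),3))
for n,P,c in(("loupe",(59,283),32),("petri",(671,241),14),("puck",(395,463),15),("look",(262,269),15)): print(n,onz(T,tc([P]),c))
# plate
def white(c,roi):
    h=cv2.cvtColor(c["pixels"],cv2.COLOR_BGR2HSV); m=((h[...,1]<30)&(h[...,2]>170)).astype(np.uint8)
    k=np.zeros_like(m);x0,y0,x1,y1=roi;k[y0:y1,x0:x1]=m[y0:y1,x0:x1]; return k
for n,c,roi in(("top",T,(378,143,418,184)),("side",S,(335,255,402,320))):
    m=white(c,roi); e=cv2.erode(m,np.ones((5,5))); uv=np.argwhere(e)[:,::-1]
    P=depthpts(c,uv); p=P.mean(0); nn=np.linalg.svd(P-p,full_matrices=False)[2][2]; nn*=np.sign(nn[2])
    print(n,len(P),"plane",p,nn.round(3),"rms",((P-p)@nn).std(),np.degrees(np.arccos(nn[2])))
    ct=max(cv2.findContours(m,0,1)[0],key=cv2.contourArea)[:,0]
    q=cv2.approxPolyDP(ct,2.5,True)[:,0]; print(np.c_[q,onplane(c,q,p,nn)])
E
```

```text
top brass
16 [345.5 209.5] [477.1 206.5  12. ] [476.4 207.7  33. ]
26 [339.5 218.8] [445.4 228.1  12. ] [445.2 229.   33. ]
28 [354.1 218.1] [446.7 177.9  12. ] [446.4 179.5  33. ]
15 [347.3 227.5] [415.1 202.3  12. ] [415.3 203.5  33. ]
copper
12 [420.  220.5] [432.7 -45.1  26. ]
side brass
copper
16 [285.5 326.8] [435.  -46.2  26. ]
nest screws top [[488.  235.5   8. ]
 [491.3 175.9   8. ]
 [405.2 171.9   8. ]
 [401.9 231.3   8. ]]
nest screws side [[402.9 228.1   8. ]
 [497.4 232.5   8. ]
 [494.3 176.8   8. ]
 [406.9 173.7   8. ]]
rack corners [[483.4 -40.3   6. ]
 [468.8 -87.6   6. ]
 [379.  -55.2   6. ]
 [393.9 -10.6   6. ]]
rack side [[382.5 -58.8   3. ]
 [472.8 -87.4   3. ]
 [487.  -38.8   3. ]]
loupe [[547.  258.6  32. ]]
petri [[ 564.3 -113.3   14. ]]
puck [[434.3  58.9  15. ]]
look [[553.7 135.   15. ]]
top 10 plane [650.   43.5  57.4] [-0.3 -0.3  0.9] rms 2.3433120668467793 22.654871485493103
[[385.  147.  679.7  72.4  74.7]
 [382.  177.  582.4  82.2  49.1]
 [384.  174.  592.3  75.2  49.9]
 [393.  177.  582.7  43.   37.5]
 [395.  173.  596.   36.   39.4]
 [407.  176.  586.5  -7.6  23.6]
 [406.  163.  629.5  -3.1  37.6]
 [410.  160.  639.7 -17.4  36.3]
 [407.  155.  655.9  -6.1  44.4]
 [413.  152.  666.2 -27.7  41. ]]
side 1182 plane [633.7  34.8  51.1] [-0.3 -0.2  0.9] rms 1.4108603965102837 19.59406546315382
[[387.  259.  683.4  70.5  72.9]
 [343.  267.  582.6  83.3  48.1]
 [350.  299.  582.9   2.6  29.9]
 [359.  300.  601.3  -5.5  33.1]
 [360.  297.  604.8   0.5  35.4]
 [380.  296.  646.6 -10.3  44.5]
 [387.  292.  663.1  -6.1  49.9]
 [389.  302.  661.4 -28.9  44.3]
 [394.  301.  672.  -29.9  47. ]
 [392.  292.  673.3  -9.3  52. ]
 [395.  290.  680.5  -6.9  54.5]]
```

```bash
cat >> h.py <<'E'
from scipy.spatial.transform import Rotation as Ro
def Rplate(yaw):  # tilt so that x and y both climb 14 deg
    return Ro.from_euler("z",yaw,degrees=True).as_matrix()@Ro.from_rotvec(np.radians(20)*np.array([1,-1,0])/2**.5).as_matrix()
def proj(c,P): return cv2.projectPoints(np.asarray(P,float).reshape(-1,1,3),np.asarray(c["rvec"],float),np.asarray(c["tvec"],float),np.array([[c["fx"],0,c["cx"]],[0,c["fy"],c["cy"]],[0,0,1.]]),None)[0][:,0]
def box(x0,x1,y0,y1,z0,z1): return np.array([(x,y,z) for x in(x0,x1) for y in(y0,y1) for z in(z0,z1)],float)
E
cat > fit.py <<'E'
from h import *
from scipy.optimize import minimize
np.set_printoptions(precision=2,suppress=True)
d=pickle.load(open("d0.pkl","rb"))
roi={"top":(372,135,425,190),"side":(330,245,404,325)}; K=4
def render(c,r,p):
    x,y,z,yaw=p; R=Rplate(yaw); o=np.array([x,y,z]); x0,y0,x1,y1=r
    im=np.zeros(((y1-y0)*K,(x1-x0)*K,3),np.uint8)
    def poly(P,col):
        u=(proj(c,np.array(P)@R.T+o)-[x0,y0]+.5)*K
        cv2.fillConvexPoly(im,cv2.convexHull(np.round(u*16).astype(np.int32)),col,shift=4)
    poly([(0,0,0),(102,0,0),(102,97,0),(0,97,0)],(255,0,0)); poly([(84,0,0),(102,0,0),(102,-8,0),(84,-8,0)],(255,0,0))
    poly(box(-8,0,0,95,0,6),(0,255,0)); poly(box(-8,84,-8,0,0,30),(0,255,0))
    return cv2.resize(im,(x1-x0,y1-y0),interpolation=cv2.INTER_AREA)[...,:2].astype(float)/255
def target(c,r):
    x0,y0,x1,y1=r; h=cv2.cvtColor(c["pixels"][y0:y1,x0:x1],cv2.COLOR_BGR2HSV).astype(int)
    return np.dstack([(h[...,1]<40)&(h[...,2]>165),(h[...,0]>95)&(h[...,0]<130)&(h[...,1]>110)]).astype(float)
tg={n:target(d[n],roi[n]) for n in roi}
def cost(p,ns): return sum(np.abs(cv2.GaussianBlur(render(d[n],roi[n],p)-tg[n],(0,0),1.)).sum() for n in ns)
for ns in(["top","side"],["side"],["top"]):
    p=min((minimize(cost,[585,-8,27,yw],(ns,),method="Nelder-Mead",options=dict(initial_simplex=np.array([585,-8,27,yw])+np.vstack([np.zeros(4),np.diag([8,8,8,5])]))) for yw in(-8,-3)),key=lambda r:r.fun)
    print(ns,p.x,p.fun, "seat",p.x[:3]+Rplate(p.x[3])@[26,18,0])
E
python3 fit.py
```

```text
['top', 'side'] [580.86 -11.34  25.4   -3.88] 812.8667179258193 seat [606.61   3.63  36.04]
['side'] [580.28 -14.78  28.98  -3.98] 666.1918541939655 seat [606.05   0.14  39.62]
['top'] [583.01 -15.77  -0.3   -4.05] 117.1490413625599 seat [608.8   -0.88  10.34]
```

```bash
cat > go.py <<'E'
from h import *
from bench import robot
def go(p,head=None,Rt=None):
    s=robot.state(); R=Ro.from_quat(s["tcp_rot"])
    if Rt is None:
        a=np.radians(head); Rt=np.array([[np.cos(a),np.sin(a),0],[np.sin(a),-np.cos(a),0],[0,0,-1]])
    T=Ro.from_matrix(Rt); w=(R.inv()*T).as_rotvec(degrees=True)
    print("shift",R.inv().apply(np.array(p)-s["ee_pos"]).round(1),"turn",w.round(1),"t",s["time_s"].__round__(2),"w",round(s["grip_width"],1))
E
python3 -c "
from go import *
go((433.8,-45.7,110),-18.2)
d=pickle.load(open('d0.pkl','rb'));c=d['side']
print(depthpts(c,[(415,310),(430,330),(410,300),(425,350)]))
c=d['top']
print(depthpts(c,[(415,135),(430,140),(440,130)]))"
```

```text
shift [ 371.9 -446.4   98.9] turn [-0.1  0.  43.7] t 0.1 w 85.3
[[ 706.37661574  -63.06204415   52.46476924]
 [ 718.32187495 -115.19554039   54.37626104]
 [ 703.98376457  -37.91503247   54.43976405]
 [ 698.49314586 -146.79678655   38.97054841]]
[[ 722.82001015  -34.91699281   49.57173791]
 [ 703.92593663  -84.54990802   51.0733688 ]
 [ 738.02548397 -120.82715386   48.06140599]]
```

Request:
{"fn": "carry_out", "kwargs": {
  "motion": [
    [1,[372,-446,0],[0,0,43.7]],
    [1,[372,-446,0],[0,0,43.7]],
    [1,[372,-446,0],[0,0,43.7]],
    [1,[372,-446,0],[0,0,43.7]],
    [1,[372,-446,0],[0,0,43.7]],
    [1,[372,-446,0],[0,0,43.7]],
    [1,[372,-446,0],[0,0,43.7]],
    [1,[372,-446,0],[0,0,43.7]],
    [1,[372,-446,70],[0,0,43.7]],
    [1,[372,-446,99],[0,0,43.7]],
    [1,[372,-446,99],[0,0,43.7]],
    [1,[372,-446,99],[0,0,43.7]]
  ]
}}

```text
time_s: 1.3
ee_pos: [431.9, -55.0, 115.4]
tcp_rot: [0.987, -0.158, 0.0, -0.0]
wrist_force: [0.7, -1.1, 0.5]
grip_width: 85.4
finger_force: 0.0
```

```bash
python3 -c "
from go import *
go((433.8,-45.7,7.5),-18.2)"
```

```text
shift [ -1.2  -9.4 107.9] turn [-0. -0. -0.] t 1.3 w 85.4
```

Request:
{"fn": "carry_out", "kwargs": {
  "motion": [
    [1,[0,0,0],[0,0,0]],
    [1,[0,0,0],[0,0,0]],
    [1,[0,0,0],[0,0,0]]
  ]
}}

```text
time_s: 1.6
ee_pos: [431.8, -57.8, 116.4]
tcp_rot: [0.987, -0.159, 0.0, 0.0]
wrist_force: [-0.2, -0.4, 0.3]
grip_width: 85.1
finger_force: 0.0
```

```bash
python3 -c "
from go import *
go((433.8,-45.7,7.5),-18.2)"
```

```text
shift [ -1.9 -12.1 108.9] turn [ 0.  -0.  -0.1] t 1.6 w 85.1
```

Request:
{"fn": "carry_out", "kwargs": {
  "motion": [
    [1,[-2,-12,30],[0,0,0]],
    [1,[-2,-12,60],[0,0,0]],
    [1,[-2,-12,80],[0,0,0]],
    [1,[-2,-12,95],[0,0,0]],
    [1,[-2,-12,104],[0,0,0]],
    [1,[-2,-12,109],[0,0,0]],
    [1,[-2,-12,109],[0,0,0]],
    [1,[-2,-12,109],[0,0,0]]
  ]
}}

```text
time_s: 2.4
ee_pos: [434.2, -45.0, 7.7]
tcp_rot: [0.987, -0.159, 0.001, 0.0]
wrist_force: [-0.5, 0.4, 1.2]
grip_width: 85.2
finger_force: 0.0
```

Run:
```python
from go import *
from bench import imaging
go((433.8,-45.7,7.5),-18.2)
c=imaging.read_camera("side"); cv2.imwrite("pics/g1.png",cv2.resize(c["pixels"][270:370,220:350],None,fx=6,fy=6,interpolation=cv2.INTER_CUBIC))
```

```text
shift [-0.2  0.8  0.2] turn [-0.  -0.1 -0.1] t 2.4 w 85.2
```

View pics/g1.png

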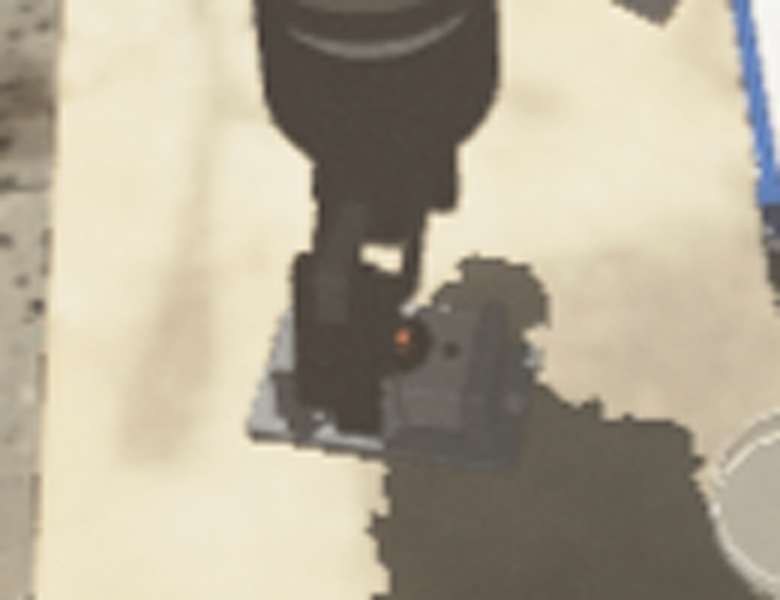

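The finger stands clear on the near side of the rack, between the cheeks (crop ~(345,350)). The holder's copper square is at crop (402,338). I'll close on it now.

Request:
{"fn": "carry_out", "kwargs": {
  "motion": [
    [-1,[0,0,0],[0,0,0]],
    [-1,[0,0,0],[0,0,0]],
    [-1,[0,0,0],[0,0,0]],
    [-1,[0,0,0],[0,0,0]],
    [-1,[0,0,0],[0,0,0]],
    [-1,[0,0,0],[0,0,0]],
    [-1,[0,0,0],[0,0,0]],
    [-1,[0,0,0],[0,0,0]]
  ]
}}

```text
time_s: 3.25
ee_pos: [433.7, -44.6, 7.1]
tcp_rot: [0.987, -0.158, -0.0, -0.0]
wrist_force: [0.5, 0.1, 1.0]
grip_width: 0.2
finger_force: 0.0
```

Run:
```python
from go import *
from bench import imaging
print(robot.state()["grip_width"],robot.state()["finger_force"])
ims=[]
for n,r in(("side",(270,370,220,350)),("top",(190,255,380,465))):
    c=imaging.read_camera(n); ims.append(cv2.resize(c["pixels"][r[0]:r[1],r[2]:r[3]],(390,300),interpolation=cv2.INTER_CUBIC))
cv2.imwrite("pics/g2.png",np.hstack(ims))
```

```text
0.16911606307108135 0.0
```

View pics/g2.png

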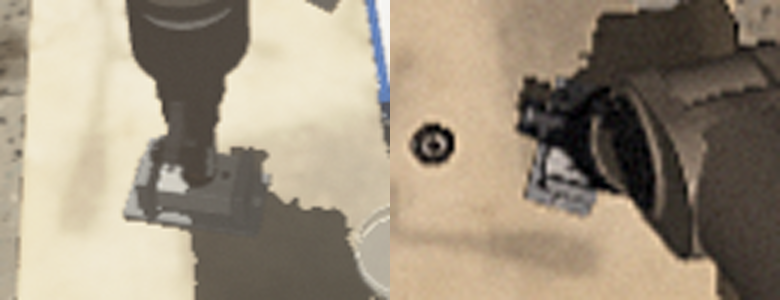

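Run:
```python
from go import *
d=pickle.load(open("d0.pkl","rb"));c=d["side"]
print(robot.hold_point_z,[a for a in dir(robot) if a[0]!="_"])
for p in([433.7,-44.6,7.1],[433.7,-44.6,30],[418.7,-91,20],[418.7,-91,7],[418.7,-91,40]): print(p,proj(c,[p]))
from bench import imaging
c=imaging.read_camera("side"); 
for v in range(318,338,2): print(v,depthpts(c,[(u,v) for u in(281,284,287,290)]).round().tolist())
```

```text
18.700000000000003 ['PlanningError', 'hold_point_z', 'state']
[433.7, -44.6, 7.1] [[285.21526714 331.66869936]]
[433.7, -44.6, 30] [[284.70744842 325.01071714]]
[418.7, -91, 20] [[279.27200696 348.57481141]]
[418.7, -91, 7] [[279.62748704 352.3113124 ]]
[418.7, -91, 40] [[278.71124148 342.6805269 ]]
318 [[427.0, -92.0, 117.0], [433.0, -93.0, 117.0], [439.0, -63.0, 76.0], [445.0, -62.0, 74.0]]
320 [[427.0, -102.0, 124.0], [432.0, -98.0, 118.0], [438.0, -81.0, 95.0], [445.0, -55.0, 58.0]]
322 [[427.0, -103.0, 121.0], [432.0, -104.0, 120.0], [438.0, -82.0, 90.0], [445.0, -55.0, 51.0]]
324 [[426.0, -106.0, 118.0], [432.0, -100.0, 109.0], [438.0, -82.0, 84.0], [444.0, -54.0, 44.0]]
326 [[426.0, -49.0, 35.0], [432.0, -55.0, 42.0], [438.0, -60.0, 47.0], [444.0, -55.0, 38.0]]
328 [[426.0, -49.0, 27.0], [432.0, -50.0, 28.0], [438.0, -58.0, 38.0], [444.0, -54.0, 30.0]]
330 [[425.0, -53.0, 27.0], [431.0, -54.0, 27.0], [437.0, -54.0, 25.0], [444.0, -56.0, 26.0]]
332 [[425.0, -58.0, 26.0], [431.0, -59.0, 26.0], [437.0, -60.0, 27.0], [443.0, -59.0, 25.0]]
334 [[425.0, -62.0, 25.0], [431.0, -61.0, 23.0], [437.0, -64.0, 26.0], [443.0, -64.0, 24.0]]
336 [[424.0, -61.0, 17.0], [430.0, -65.0, 22.0], [436.0, -66.0, 22.0], [442.0, -68.0, 23.0]]
```

The jaws shut above the holder. In the side view the tips sit at about z≈28 (crop (200,185)), although the state reads a TCP z of 7. I'll calibrate this by lowering gently until the tips touch the holder's top, known to be at z=26.

Request:
{"fn": "carry_out", "kwargs": {
  "motion": [
    [-1,[0,0,1],[0,0,0]],
    [-1,[0,0,1],[0,0,0]],
    [-1,[0,0,2],[0,0,0]],
    [-1,[0,0,2],[0,0,0]]
  ]
}}

```text
time_s: 3.8
ee_pos: [433.6, -44.6, 5.0]
tcp_rot: [0.987, -0.158, -0.0, 0.0]
wrist_force: [-0.3, 0.3, -0.2]
grip_width: -0.5
finger_force: 0.0
```

Request:
{"fn": "carry_out", "kwargs": {
  "motion": [
    [-1,[0,0,1],[0,0,0]],
    [-1,[0,0,2],[0,0,0]],
    [-1,[0,0,2],[0,0,0]]
  ]
}}

```text
time_s: 4.1
ee_pos: [433.8, -44.7, 3.8]
tcp_rot: [0.987, -0.158, 0.0, 0.0]
wrist_force: [-2.4, 0.4, 14.4]
grip_width: 0.2
finger_force: 7.1
```

Request:
{"fn": "carry_out", "kwargs": {
  "motion": [
    [-1,[0,0,-10],[0,0,0]],
    [1,[0,0,-25],[0,0,0]],
    [1,[0,0,-25],[0,0,0]],
    [1,[0,0,-25],[0,0,0]],
    [1,[0,0,-25],[0,0,0]],
    [1,[0,0,-25],[0,0,0]],
    [1,[0,0,-25],[0,0,0]],
    [1,[0,0,-25],[0,0,0]],
    [1,[0,0,-25],[0,0,0]],
    [1,[0,0,-10],[0,0,0]],
    [1,[0,0,0],[0,0,0]],
    [1,[0,0,0],[0,0,0]]
  ]
}}

```text
time_s: 5.3
ee_pos: [432.5, -44.6, 2.0]
tcp_rot: [0.987, -0.158, -0.001, 0.0]
wrist_force: [-0.9, 0.3, 0.2]
grip_width: 85.2
finger_force: 0.0
```

Request:
{"fn": "carry_out", "kwargs": {
  "motion": [
    [1,[0,0,6],[0,0,0]],
    [1,[0,0,12],[0,0,0]],
    [1,[0,0,16.5],[0,0,0]],
    [1,[0,0,16.5],[0,0,0]]
  ]
}}

```text
time_s: 5.7
ee_pos: [433.3, -44.6, -13.9]
tcp_rot: [0.987, -0.158, -0.0, 0.0]
wrist_force: [0.2, -0.9, 0.5]
grip_width: 85.5
finger_force: 0.0
```

Request:
{"fn": "carry_out", "kwargs": {
  "motion": [
    [-1,[0,0,0],[0,0,0]],
    [-1,[0,0,0],[0,0,0]],
    [-1,[0,0,0],[0,0,0]],
    [-1,[0,0,0],[0,0,0]],
    [-1,[0,0,0],[0,0,0]],
    [-1,[0,0,0],[0,0,0]],
    [-1,[0,0,0],[0,0,0]]
  ]
}}

```text
time_s: 6.4
ee_pos: [433.8, -44.8, -12.9]
tcp_rot: [0.987, -0.158, 0.0, 0.0]
wrist_force: [-2.1, -1.2, 6.1]
grip_width: 34.7
finger_force: 60.1
```

Request:
{"fn": "carry_out", "kwargs": {
  "motion": [
    [-1,[0,0,-15],[0,0,0]],
    [-1,[0,0,-50],[0,0,0]],
    [-1,[0,0,-90],[0,0,0]],
    [-1,[0,0,-130],[0,0,0]],
    [-1,[0,0,-130],[0,0,0]],
    [-1,[0,0,-130],[0,0,0]],
    [-1,[0,0,-130],[0,0,0]]
  ]
}}

```text
time_s: 7.1
ee_pos: [432.4, -44.7, 115.4]
tcp_rot: [0.987, -0.158, -0.001, 0.0]
wrist_force: [0.1, -0.3, -2.2]
grip_width: 34.6
finger_force: 60.7
```

```bash
cat >> go.py <<'E'
from bench import imaging
PO=np.array([580.9,-11.3,25.4]); RP=Rplate(-3.9)
def plate(x,y,z): return PO+RP@[x,y,z]
RY=RP@np.diag([1,-1,-1.])                       # fingers closing along plate y
RX=RP@np.array([[0,1,0],[1,0,0],[0,0,-1.]])     # tool x = plate y, fingers along plate x
def copper(ex,roi=25):
    "copper centroid near expected point, both cameras, triangulated"
    r=[]
    for n in("top","side"):
        c=imaging.read_camera(n); u=proj(c,[ex])[0]; x,y=u.astype(int)
        k=comps(orange(c,False),(max(x-roi,0),max(y-roi,0),x+roi,y+roi),2)
        print(n,"exp",u.round(1),[(a,p.round(1)) for a,p in k])
        if k: a,p=max(k,key=lambda q:q[0]); r.append(ray(c,p)); print("  at exp z",onz(c,p,ex[2])[0].round(1))
    if len(r)==2:
        A=[];b=[]
        for o,dd in r:
            dd=dd[0]/np.linalg.norm(dd); M=np.eye(3)-np.outer(dd,dd); A.append(M); b.append(M@o)
        print("tri",np.linalg.lstsq(np.vstack(A),np.hstack(b),rcond=None)[0].round(1))
def held(off,z=20):
    s=robot.state(); R=Ro.from_quat(s["tcp_rot"]).as_matrix(); return s["ee_pos"]+R@[0,0,-off-z]
E
python3 - <<'E'
from go import *
go(plate(42,42,45)+RP@[0,0,-18.9],Rt=RY)
print(held(18.9)); copper(held(18.9))
E
```

```text
shift [ 154.7 -118.5   44.7] turn [ 15.9  12.4 -14.2] t 7.1 w 34.6
[432.46313497 -44.70913565 154.27025229]
top exp [429.8 220.1] []
side exp [281.  284.8] []
```

Request:
{"fn": "carry_out", "kwargs": {
  "motion": [
    [-1,[40,-30,0],[4,3,-4]],
    [-1,[80,-60,0],[8,6,-7]],
    [-1,[115,-88,10],[12,9.5,-11]],
    [-1,[145,-111,30],[15,11.5,-13.5]],
    [-1,[154.7,-118.5,44.7],[15.9,12.4,-14.2]],
    [-1,[154.7,-118.5,44.7],[15.9,12.4,-14.2]],
    [-1,[154.7,-118.5,44.7],[15.9,12.4,-14.2]],
    [-1,[154.7,-118.5,44.7],[15.9,12.4,-14.2]]
  ]
}}

```text
time_s: 8.0
ee_pos: [617.0, 19.6, 72.0]
tcp_rot: [0.984, -0.033, 0.127, -0.119]
wrist_force: [0.1, 0.2, -1.3]
grip_width: 34.9
finger_force: 60.6
```

Run:
```python
from go import *
go(plate(42,42,4)+RP@[0,0,-18.9],Rt=RY)
ims=[]
for n,r in(("side",(215,335,300,440)),("top",(125,215,340,445))):
    c=imaging.read_camera(n); ims.append(cv2.resize(c["pixels"][r[0]:r[1],r[2]:r[3]],(400,343),interpolation=cv2.INTER_CUBIC))
cv2.imwrite("pics/g3.png",np.hstack(ims))
```

```text
shift [-1.3  0.5 42.5] turn [-0.  -0.1  0. ] t 8.0 w 34.9
```

View pics/g3.png

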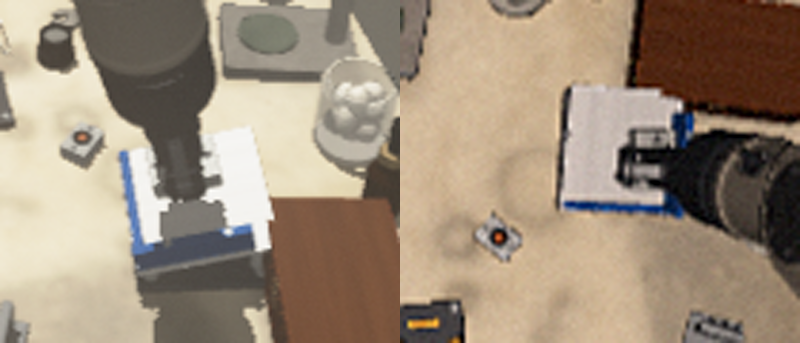

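The holder hangs above the plate, aligned with the fences: its side shows at side crop (195,215), and the fingers are at (180,175). I'll descend to about 6 mm above and check again.

Request:
{"fn": "carry_out", "kwargs": {
  "motion": [
    [-1,[-1,0,15],[0,0,0]],
    [-1,[-1,0,27],[0,0,0]],
    [-1,[-1,0,35],[0,0,0]],
    [-1,[-1,0,38],[0,0,0]],
    [-1,[-1,0,38],[0,0,0]],
    [-1,[-1,0,38],[0,0,0]]
  ]
}}

```text
time_s: 8.7
ee_pos: [626.7, 28.3, 36.0]
tcp_rot: [0.984, -0.033, 0.128, -0.119]
wrist_force: [0.8, 0.3, -2.4]
grip_width: 34.4
finger_force: 60.7
```

Request:
{"fn": "carry_out", "kwargs": {
  "motion": [
    [-1,[0,0,2],[0,0,0]],
    [-1,[0,0,3],[0,0,0]],
    [-1,[0,0,3],[0,0,0]]
  ]
}}

```text
time_s: 9.0
ee_pos: [627.4, 28.9, 33.2]
tcp_rot: [0.984, -0.033, 0.128, -0.119]
wrist_force: [0.1, 0.3, -2.4]
grip_width: 34.8
finger_force: 60.7
```

Request:
{"fn": "carry_out", "kwargs": {
  "motion": [
    [-1,[0,0,1.5],[0,0,0]],
    [-1,[0,0,3],[0,0,0]],
    [-1,[0,0,3],[0,0,0]]
  ]
}}

```text
time_s: 9.3
ee_pos: [628.0, 29.6, 30.1]
tcp_rot: [0.984, -0.033, 0.128, -0.119]
wrist_force: [0.2, 0.2, -2.1]
grip_width: 34.6
finger_force: 60.7
```

Run:
```python
from go import *
s=robot.state();print(RP.T@(s["ee_pos"]-PO),s["wrist_force"])
```

```text
[ 42.71995705  42.54076238 -16.8909217 ] [ 0.16123682  0.16473082 -2.12871178]
```

Request:
{"fn": "carry_out", "kwargs": {
  "motion": [
    [-1,[0,0,1],[0,0,0]],
    [-1,[0,0,2],[0,0,0]],
    [-1,[0,0,2],[0,0,0]]
  ]
}}

```text
time_s: 9.6
ee_pos: [628.9, 29.7, 29.4]
tcp_rot: [0.984, -0.033, 0.128, -0.119]
wrist_force: [-4.7, -2.2, 7.4]
grip_width: 34.8
finger_force: 61.9
```

Request:
{"fn": "carry_out", "kwargs": {
  "motion": [
    [0.06,[0,0,-0.5],[0,0,0]],
    [0.06,[0,0,-0.5],[0,0,0]],
    [0.06,[0,0,-0.5],[0,0,0]],
    [0.06,[0,0,-0.5],[0,0,0]],
    [0.06,[0,0,-10],[0,0,0]],
    [0.06,[0,0,-30],[0,0,0]],
    [0.06,[0,0,-70],[0,0,0]],
    [0.06,[0,0,-110],[0,0,0]],
    [0.06,[0,0,-110],[0,0,0]]
  ]
}}

```text
time_s: 10.5
ee_pos: [602.5, 3.6, 137.4]
tcp_rot: [0.984, -0.034, 0.132, -0.118]
wrist_force: [1.1, 0.2, 0.4]
grip_width: 45.1
finger_force: 0.0
```

Run:
```python
from go import *
print(robot.state()["grip_width"])
ims=[]
for n,r in(("side",(225,345,310,450)),("top",(125,215,340,445))):
    c=imaging.read_camera(n); ims.append(cv2.resize(c["pixels"][r[0]:r[1],r[2]:r[3]],(400,343),interpolation=cv2.INTER_CUBIC))
cv2.imwrite("pics/g4.png",np.hstack(ims))
copper(plate(26,18,20),15)
go(plate(26,18,100),Rt=RX)
```

```text
45.10741914370235
top exp [406.7 170.5] []
side exp [359.3 291.8] []
shift [-15.9  24.5  -9.3] turn [ -0.   -0.1 -90. ] t 10.7 w 45.3
```

View pics/g4.png

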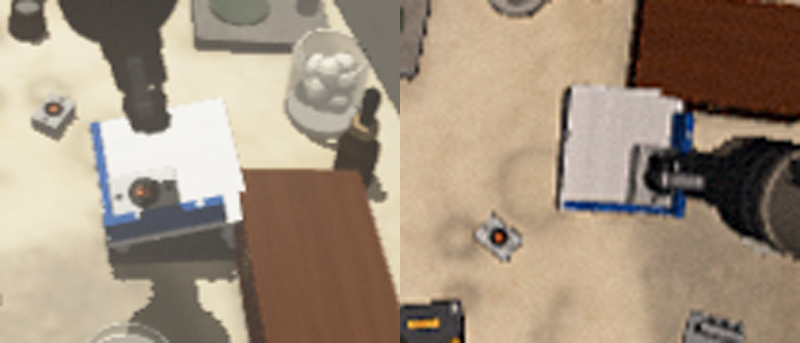

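The holder lies in the corner, with its copper at side px ≈(360.8,291.5) against an expected seat of (359.3,291.8). I'll turn the gripper for the end grasp while high, then zoom in to check that it's home.

Request:
{"fn": "carry_out", "kwargs": {
  "motion": [
    [1,[-2,3,-9],[0,0,-8]],
    [1,[-4,6,-9],[0,0,-16]],
    [1,[-6,9,-9],[0,0,-24]],
    [1,[-8,12,-9],[0,0,-32]],
    [1,[-10,15,-9],[0,0,-40]],
    [1,[-12,18,-9],[0,0,-48]],
    [1,[-14,21,-9],[0,0,-56]],
    [1,[-16,24,-9],[0,0,-64]],
    [1,[-16,24,-9],[0,0,-72]],
    [1,[-16,24,-9],[0,0,-80]],
    [1,[-16,24,-9],[0,0,-88]],
    [1,[-16,24,-9],[0,0,-90]]
  ]
}}

```text
time_s: 11.9
ee_pos: [580.8, -17.9, 129.2]
tcp_rot: [0.718, 0.673, 0.174, 0.005]
wrist_force: [-0.3, -0.5, -0.4]
grip_width: 85.5
finger_force: 0.0
```

Run:
```python
from go import *
c=imaging.read_camera("side"); pickle.dump(c,open("d1.pkl","wb"))
cv2.imwrite("pics/g5.png",cv2.resize(c["pixels"][260:325,330:410],None,fx=9,fy=9,interpolation=cv2.INTER_CUBIC))
h=cv2.cvtColor(c["pixels"][286:298,354:368],cv2.COLOR_BGR2HSV); print(h[...,0]); print(h[...,1])
go(plate(26,18,30),Rt=RX)
# predicted pixels for seated holder: top corners, and fence/stop edges, in crop coordinates
P=[plate(x,y,20) for x in(0,52) for y in(0,36)]+[plate(26,18,20),plate(0,36,0),plate(0,95,6),plate(0,0,30),plate(84,0,30)]
print((proj(c,P)-[330,260]+.5)*9)
```

```text
[[ 19  23  23  23  23  26  26  23  23  26  26  23  26  23]
 [ 23  23  27  22  19  20  19  15  19  25  21  23  26  26]
 [ 23  26  24  16  18  15  16  13  13  19  19  23  26  26]
 [ 26  24  16  14  12  12  11  11  10  16  18  23  23  24]
 [ 25  19  15  12  11  11  11  11  10  14  18  20  23  23]
 [ 25  16  18  11  11  13  13  12  11  18  19  19  23  23]
 [ 21  18  15  11  11  13  13  13  11  14  18  21  23  26]
 [ 22  19  15  13  11  12  12  12  11  15  15  23  23  23]
 [ 24  23  18  14  12  10  11  13  16  16  13  23  23  26]
 [ 23  24  16  18  15  16  15  15  14  12  20  23  27  26]
 [ 24  24  24  18  16  19  15  18  18  21  25  30  38  30]
 [ 23  23  24  25  21  19 105 105  30  30  96 108 107 108]]
[[  9   9   9   9  10   8   9  10  10   9   9  10   9   9]
 [ 10  10  10  18  18  21  22  24  22  16  11   9   9   9]
 [  9   9  18  24  29  29  27  29  29  22  18  10   9   9]
 [  9  18  24  32  41  58  70  74  50  32  19  16   9  12]
 [ 13  22  29  46  95 118 122 121  97  27  25  17   9  14]
 [ 16  24  29  80 125 127 125 127 100  29  27  21  16  10]
 [ 16  29  30  76 124 126 125 124 121  26  29  19  15   9]
 [ 18  25  30  50 114 128 128 128 124  29  29  19  10   9]
 [ 12  19  29  27  72 100  90  58  27  27  28  19  10   9]
 [ 10  17  23  30  29  32  29  29  27  23  21  16  10   9]
 [ 11  11  19  23  25  26  29  22  23  20  14   6   5   3]
 [ 10  10  11  15  21  14   4   3   1   3   6  46  67 101]]
shift [-0.8  0.3 69.2] turn [-0.  -0.1  0.1] t 11.95 w 85.5
[[174.72907642 380.38516472]
 [151.88001121 244.39479573]
 [387.70682236 338.63272721]
 [359.02811365 202.8730575 ]
 [267.81794738 290.72435101]
 [164.84850602 278.85775732]
 [126.10159819  62.14529828]
 [168.09774022 363.45112948]
 [516.67821807 294.91580926]]
```

View pics/g5.png

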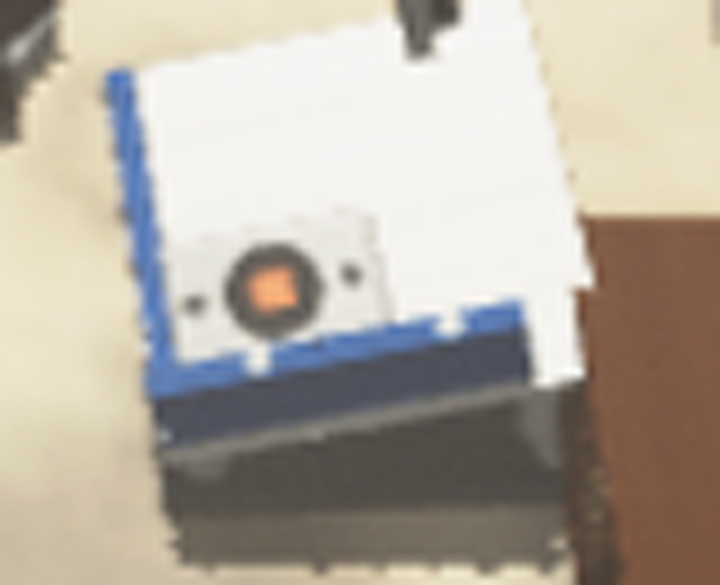

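Seen closer, the whole plate sits about 6 crop px right of prediction, and the holder's copper at (273,288) is shifted by the same amount. Both its end and its side touch the blue fences at (170,340), so it's home. Next is the end grasp.

Run:
```python
from go import *
go(plate(27.3,20,-15.5),Rt=RX)
```

```text
shift [  1.1   1.7 114.7] turn [-0.  -0.1  0.1] t 11.95 w 85.5
```

Request:
{"fn": "carry_out", "kwargs": {
  "motion": [
    [1,[1,1.7,35],[0,0,0]],
    [1,[1,1.7,70],[0,0,0]],
    [1,[1,1.7,90],[0,0,0]],
    [1,[1,1.7,102],[0,0,0]],
    [1,[1,1.7,110],[0,0,0]],
    [1,[1,1.7,114.7],[0,0,0]],
    [1,[1,1.7,114.7],[0,0,0]],
    [1,[1,1.7,114.7],[0,0,0]]
  ]
}}

```text
time_s: 12.75
ee_pos: [613.3, 7.8, 24.2]
tcp_rot: [0.72, 0.672, 0.175, 0.007]
wrist_force: [-0.6, -0.5, 0.4]
grip_width: 85.5
finger_force: 0.0
```

Request:
{"fn": "carry_out", "kwargs": {
  "motion": [
    [-1,[0,0,0],[0,0,0]],
    [-1,[0,0,0],[0,0,0]],
    [-1,[0,0,0],[0,0,0]],
    [-1,[0,0,0],[0,0,0]],
    [-1,[0,0,0],[0,0,0]],
    [-1,[0,0,0],[0,0,0]]
  ]
}}

```text
time_s: 13.35
ee_pos: [613.0, 7.7, 24.2]
tcp_rot: [0.719, 0.672, 0.174, 0.007]
wrist_force: [-3.4, -1.5, 9.1]
grip_width: 50.2
finger_force: 61.6
```

Run:
```python
from go import *
s=robot.state();print(s["grip_width"],s["finger_force"],s["wrist_force"],"ee in plate",RP.T@(s["ee_pos"]-PO))
```

```text
50.16156726985984 61.58524990081787 [-3.38871679 -1.49933884  9.08815951] ee in plate [ 28.88459062  19.24820224 -13.61950455]
```

Request:
{"fn": "carry_out", "kwargs": {
  "motion": [
    [-1,[0,0,-5],[0,0,0]],
    [-1,[0,0,-20],[0,0,0]],
    [-1,[0,0,-55],[0,0,0]],
    [-1,[0,0,-90],[0,0,0]],
    [-1,[0,0,-90],[0,0,0]],
    [-1,[0,0,-90],[0,0,0]]
  ]
}}

```text
time_s: 13.95
ee_pos: [589.5, -13.0, 108.2]
tcp_rot: [0.72, 0.672, 0.174, 0.007]
wrist_force: [0.6, -0.8, -3.0]
grip_width: 50.1
finger_force: 63.4
```

Run:
```python
from go import *
go((447.5,203.7,90),93)
```

```text
shift [ 200.6 -162.5   28.8] turn [ 15.1 -13.3  -6.9] t 13.95 w 50.1
```

Request:
{"fn": "carry_out", "kwargs": {
  "motion": [
    [-1,[30,-24,4],[3,-2.7,-1.4]],
    [-1,[60,-49,9],[6,-5.3,-2.8]],
    [-1,[95,-77,14],[9,-8,-4.1]],
    [-1,[130,-105,19],[12,-10.6,-5.5]],
    [-1,[165,-134,24],[15.1,-13.3,-6.9]],
    [-1,[190,-154,27],[15.1,-13.3,-6.9]],
    [-1,[200.6,-162.5,28.8],[15.1,-13.3,-6.9]],
    [-1,[200.6,-162.5,28.8],[15.1,-13.3,-6.9]],
    [-1,[200.6,-162.5,28.8],[15.1,-13.3,-6.9]],
    [-1,[200.6,-162.5,28.8],[15.1,-13.3,-6.9]]
  ]
}}

```text
time_s: 14.95
ee_pos: [447.7, 203.0, 89.4]
tcp_rot: [0.688, 0.725, -0.001, 0.0]
wrist_force: [0.2, 0.1, -0.6]
grip_width: 50.1
finger_force: 63.4
```

Run:
```python
from go import *
go((447.5,203.7,30),93)
c=imaging.read_camera("side"); pickle.dump(c,open("d2.pkl","wb"))
print(held(15),proj(c,[held(15)]),proj(c,[(447.5,203.7,8)]))
d=pickle.load(open("d0.pkl","rb"))["side"]["pixels"]
a=cv2.resize(c["pixels"][205:275,250:325],None,fx=5.3,fy=5.3,interpolation=cv2.INTER_CUBIC)
b=cv2.resize(d[205:275,250:325],None,fx=5.3,fy=5.3,interpolation=cv2.INTER_CUBIC)
cv2.imwrite("pics/g6.png",np.hstack([a,b]))
```

```text
shift [ 0.8 -0.1 59.4] turn [-0.  0. -0.] t 14.95 w 50.1
[447.81100968 202.99899335 124.56120396] [[280.7147635  215.47591627]] [[282.92661788 249.95058682]]
```

View pics/g6.png

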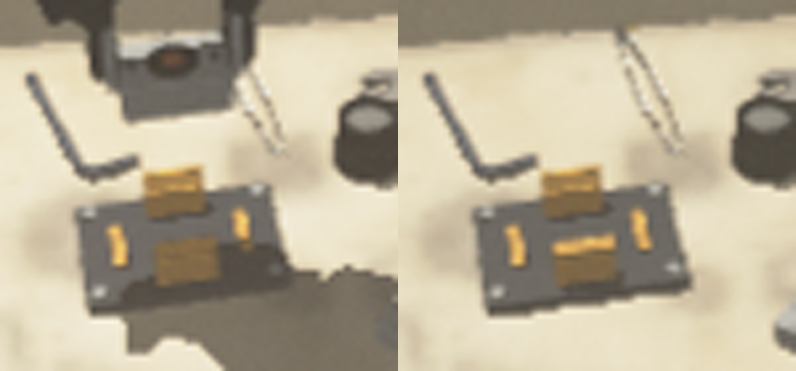

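The holder hangs level over the nest, with its copper at crop (173,60). The nest screws average (180,241). I'll lower to just above the guides and measure the offset there, where camera bias cancels.

Request:
{"fn": "carry_out", "kwargs": {
  "motion": [
    [-1,[2.5,0.5,25],[0,0,0]],
    [-1,[2.5,0.5,50],[0,0,0]],
    [-1,[2.5,0.5,64],[0,0,0]],
    [-1,[2.5,0.5,64],[0,0,0]],
    [-1,[2.5,0.5,64],[0,0,0]]
  ]
}}

```text
time_s: 15.5
ee_pos: [448.0, 206.8, 26.3]
tcp_rot: [0.688, 0.726, 0.0, -0.0]
wrist_force: [-0.3, 0.4, -2.1]
grip_width: 49.9
finger_force: 63.3
```

Run:
```python
from go import *
np.set_printoptions(precision=2,suppress=True)
c=imaging.read_camera("side"); d=pickle.load(open("d0.pkl","rb"))["side"]
s=robot.state(); print(s["ee_pos"],s["wrist_force"])
h=held(15); print("pred copper",h,proj(c,[h])[0])
x,y=proj(c,[h])[0].astype(int)
def cen(c,roi,f):
    x0,y0,x1,y1=roi; H=cv2.cvtColor(c["pixels"][y0:y1,x0:x1],cv2.COLOR_BGR2HSV).astype(float); w=np.clip(f(H),0,None); g=np.mgrid[y0:y1,x0:x1]; return np.array([(g[1]*w).sum(),(g[0]*w).sum()])/w.sum()
H=lambda q:(q[...,1]-90)*(q[...,0]<16)
print("copper",cen(c,(x-10,y-8,x+11,y+9),H))
# brass lips in raw picture
b=lambda q:(q[...,1]-90)*((q[...,0]>8)&(q[...,0]<30))
print("lips",cen(d,(268,244,277,258),b),cen(d,(292,241,301,255),b))
a=np.radians(3.0); n=np.array([447.2,204.3,0]); R=np.array([[np.cos(a),-np.sin(a),0],[np.sin(a),np.cos(a),0],[0,0,1]])
print("pred lips",proj(c,[n+R@[-31,0,11],n+R@[31,0,11]]), "mm->px x:",proj(c,[n+[1,0,11]])-proj(c,[n+[0,0,11]]),"y:",proj(c,[n+[0,1,11]])-proj(c,[n+[0,0,11]]))
cv2.imwrite("pics/g7.png",cv2.resize(c["pixels"][215:275,250:325],None,fx=9,fy=9,interpolation=cv2.INTER_CUBIC))
```

```text
[448.33 207.1   26.74] [ 0.3   1.16 -1.56]
pred copper [448.29 207.08  61.74] [282.09 233.68]
copper [283.57 234.52]
lips [271.88 251.09] [295.34 247.95]
pred lips [[270.96 250.57]
 [294.41 247.39]] mm->px x: [[ 0.38 -0.04]] y: [[-0.03 -0.26]]
```

View pics/g7.png

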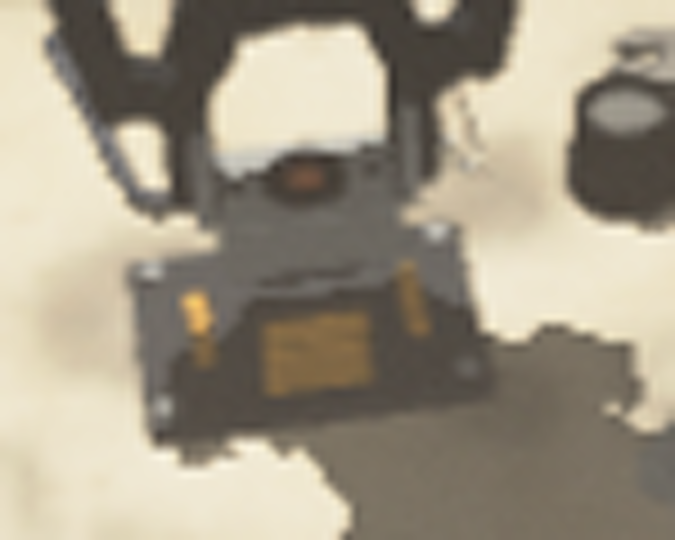

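The holder sits just above the nest, a bit to +x and +y of it. From the copper and lip offsets I need to move about (-2.5, -1.6) mm before going down.

Request:
{"fn": "carry_out", "kwargs": {
  "motion": [
    [-1,[-1.5,-2.6,0],[0,0,0]],
    [-1,[-1.5,-2.6,0],[0,0,0]],
    [-1,[-1.5,-2.6,0],[0,0,0]],
    [-1,[-1.5,-2.6,0],[0,0,0]]
  ]
}}

```text
time_s: 15.95
ee_pos: [445.3, 205.3, 26.3]
tcp_rot: [0.688, 0.726, 0.0, 0.0]
wrist_force: [-1.0, -0.2, -2.4]
grip_width: 50.0
finger_force: 63.4
```

Run:
```python
from go import *
s=robot.state(); print(s["ee_pos"],s["wrist_force"]); go((445.8,205.4,8),93)
```

```text
[445.29932955 205.30056993  26.31144023] [-0.99616239 -0.18143314 -2.36379047]
shift [ 0.1  0.5 18.3] turn [ 0.  -0.   0.1] t 15.95 w 50.0
```

Request:
{"fn": "carry_out", "kwargs": {
  "motion": [
    [-1,[0,0.4,4],[0,0,0]],
    [-1,[0,0.4,8],[0,0,0]],
    [-1,[0,0.4,11],[0,0,0]],
    [-1,[0,0.4,14],[0,0,0]],
    [-1,[0,0.4,14],[0,0,0]]
  ]
}}

```text
time_s: 16.45
ee_pos: [445.1, 205.1, 11.4]
tcp_rot: [0.688, 0.726, -0.0, -0.0]
wrist_force: [-1.1, 0.2, -1.8]
grip_width: 50.4
finger_force: 63.4
```

Request:
{"fn": "carry_out", "kwargs": {
  "motion": [
    [-1,[0,0,2],[0,0,0]],
    [-1,[0,0,4],[0,0,0]],
    [-1,[0,0,6],[0,0,0]],
    [-1,[0,0,6],[0,0,0]]
  ]
}}

```text
time_s: 16.85
ee_pos: [445.3, 205.2, 5.7]
tcp_rot: [0.688, 0.726, -0.0, -0.0]
wrist_force: [-0.4, -1.5, -1.5]
grip_width: 50.3
finger_force: 63.4
```

Request:
{"fn": "carry_out", "kwargs": {
  "motion": [
    [-1,[0,0.3,2],[0,0,0]],
    [-1,[0,0.3,4],[0,0,0]],
    [-1,[0,0.3,6],[0,0,0]],
    [-1,[0,0.3,7],[0,0,0]],
    [-1,[0,0.3,7],[0,0,0]]
  ]
}}

```text
time_s: 17.35
ee_pos: [445.6, 205.3, -1.2]
tcp_rot: [0.688, 0.726, -0.0, -0.0]
wrist_force: [-0.1, 0.4, -1.5]
grip_width: 50.0
finger_force: 63.4
```

Request:
{"fn": "carry_out", "kwargs": {
  "motion": [
    [-1,[0,0,1],[0,0,0]],
    [-1,[0,0,2],[0,0,0]],
    [-1,[0,0,3],[0,0,0]],
    [-1,[0,0,3],[0,0,0]]
  ]
}}

```text
time_s: 17.75
ee_pos: [445.7, 205.3, -4.1]
tcp_rot: [0.688, 0.726, -0.0, -0.0]
wrist_force: [0.9, 0.5, -2.7]
grip_width: 50.0
finger_force: 63.4
```

Request:
{"fn": "carry_out", "kwargs": {
  "motion": [
    [-1,[0,0,1],[0,0,0]],
    [-1,[0,0,2],[0,0,0]],
    [-1,[0,0,3],[0,0,0]],
    [-1,[0,0,3],[0,0,0]]
  ]
}}

```text
time_s: 18.15
ee_pos: [445.8, 205.2, -6.7]
tcp_rot: [0.688, 0.726, -0.0, 0.0]
wrist_force: [-1.4, -1.9, 4.2]
grip_width: 50.2
finger_force: 64.1
```

Request:
{"fn": "carry_out", "kwargs": {
  "motion": [
    [-1,[0,0,0.7],[0,0,0]],
    [-1,[0,0,0.7],[0,0,0]]
  ]
}}

```text
time_s: 18.35
ee_pos: [445.8, 205.2, -6.7]
tcp_rot: [0.688, 0.726, -0.0, 0.001]
wrist_force: [-4.3, -3.2, 13.3]
grip_width: 50.2
finger_force: 65.1
```

Request:
{"fn": "carry_out", "kwargs": {
  "motion": [
    [-0.2,[0,0,-0.5],[0,0,0]],
    [0.3,[0,0,-0.5],[0,0,0]],
    [0.6,[0,0,-0.5],[0,0,0]],
    [1,[0,0,-0.5],[0,0,0]],
    [1,[0,0,-0.5],[0,0,0]],
    [1,[0,0,-0.5],[0,0,0]],
    [1,[0,0,-10],[0,0,0]],
    [1,[0,0,-40],[0,0,0]],
    [1,[0,0,-90],[0,0,0]],
    [1,[0,0,-140],[0,0,0]],
    [1,[0,0,-140],[0,0,0]],
    [1,[0,0,-140],[0,0,0]]
  ]
}}

```text
time_s: 19.55
ee_pos: [446.7, 205.5, 134.1]
tcp_rot: [0.688, 0.726, 0.001, 0.001]
wrist_force: [-0.4, -0.3, -0.9]
grip_width: 85.3
finger_force: 0.0
```

Run:
```python
from go import *
c=imaging.read_camera("side"); s=robot.state(); print(s["grip_width"],s["wrist_force"])
pts=depthpts(c,[(u,v) for v in range(238,250) for u in range(274,294)])
print("top z",np.median(pts[:,2]), pts[::11].round().tolist()[:22])
print("pred copper px",proj(c,[(445.8,204.1,28)]))
cv2.imwrite("pics/g8.png",cv2.resize(c["pixels"][215:275,250:325],None,fx=9,fy=9,interpolation=cv2.INTER_CUBIC))
```

```text
85.23649843007075 [-0.39265754  0.14018208 -0.56473397]
top z 27.910497227008364 [[427.0, 260.0, 2.0], [456.0, 226.0, 29.0], [434.0, 225.0, 29.0], [463.0, 224.0, 26.0], [440.0, 224.0, 26.0], [471.0, 219.0, 27.0], [447.0, 218.0, 27.0], [477.0, 234.0, 8.0], [452.0, 212.0, 28.0], [428.0, 213.0, 27.0], [457.0, 206.0, 30.0], [433.0, 206.0, 29.0], [462.0, 202.0, 29.0], [438.0, 202.0, 28.0], [466.0, 198.0, 28.0], [443.0, 199.0, 27.0], [471.0, 195.0, 27.0], [448.0, 192.0, 29.0], [425.0, 194.0, 27.0], [453.0, 189.0, 28.0], [430.0, 187.0, 30.0], [458.0, 186.0, 27.0]]
pred copper px [[281.88017342 244.30046849]]
```

View pics/g8.png

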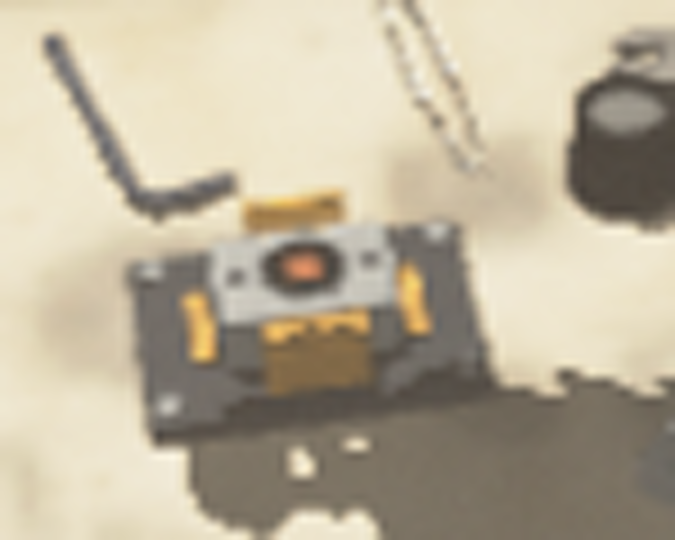

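The holder lies in the nest between both lips and cheeks, specimen up (crop (305,268)). Its top is at z≈28, which is the floor at 8 plus its 20 mm height, so it's fully down. I'll hand it in.

```bash
python3 -c "
from bench import order
print(order.job_done())"
```

```text
the job is handed in; nothing more can be done
None
```

The job is handed in after about 20 s: the holder slid home into the corner of the blue fences, then went into the nest specimen side up, fully down on its floor and released; the first grasp in the rack missed and was redone.

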